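# Unpin the provoleta arm and swing it off the fire

## Task

The arm that carries the provoleta dish is locked over the table brasero. Draw the steel locking pin right out of its sloping bore, park it by its neck in the open notch in the side of the same sloping plate (slid fully in, collar resting on the plate), and only then swing the dish arm off the fire, towards the robot, by its wooden handle until it meets its stop. Do not drop the pin, let go of everything at the end, and leave the other things on the table where they are.

Things in the scene. Friction and masses are not known exactly. Their poses are not given: they have to be found in the camera images.
- pin_block: Fixed bare steel block, top face sloping 30 degrees towards the robot. Origin: centre of the bore's mouth on that face, 168 mm above the table. z: out of the bore, 30 degrees from vertical, leaning to the robot; x: up the slope; y: level, to the robot's left. Bore 20 mm wide, 24 mm long; block 48 (x) by 44 mm (y). Fixed rigidly to the brasero; nothing stands above the face.
- notch (a point): Where the pin's axis stands on the face when parked fully in (block x = 0, y = -40.5 mm, z = 0; axes as pin_block). The face goes on to y = -64 mm as an ear 8 mm thick, free beneath. The notch is a slot in it along y, 14 mm wide, closed end at y = -36 mm, open at the -y edge, where its last 10 mm flare to some 25 mm. The pin parks parallel to z, collar on the face.
- pin_grip (a point): Loose steel locking pin, 270 g; this point is the centre of its knob, z along the pin from tip to knob. Knob: cylinder 22 mm in diameter, 22 mm below to 23 mm above this point. Collar below it: 34 mm wide, 5 mm thick, underside 27.5 mm below this point. At the start it is in the bore, collar on the face: this point is 27.5 mm out along the block's z; the same height when parked.
- pin_neck (a point): Middle of the pin's neck, 9 mm below the collar's underside: 9 mm in diameter, 18 mm long. Below it the shank, 18 mm in diameter, runs 57 mm to the tip, 75 mm below the collar's underside (last 6 mm tapered). The shank is too thick for the notch: the neck enters sideways from the -y edge, shank under the ear, collar above it. In the bore, the shank also locks a fork on the arm's tail.
- handle (a point): Centre of the upright wooden handle of the dish arm: cylinder 22 mm in diameter, from 28 mm below to 27 mm above this point, 80 mm from the pivot axis. Its axes turn with the arm: y points from the pivot to the dish. The black iron dish (128 mm across, rim 11 mm below this point) is fixed to the arm, centred 110 mm farther out along y.
- pivot (a point): Fixed point on the vertical pivot axis of the dish arm, at the arm's height, about 125 mm above the table (47 mm below the handle point). The post top stands 11 mm above it.
- dish_arm (a joint): Angle of the dish arm in rad: 0 = locked over the brasero, growing anticlockwise seen from above (the dish comes towards the robot), stop at 1.2. It stays where it is left; moving it at the handle takes about 2 N. A play of about 0.05 is felt while pinned.
- bottle: Bystander: empty green glass bottle, 74 mm diameter, 285 mm tall. Origin at its underside centre. To be left alone.
- shaker: Bystander: round aluminium salt shaker, 52 mm diameter, 68 mm tall, 110 mm with its open flip-top lid at the back edge. Origin at its underside centre. To be left alone.
- tongs: Bystander: stainless tongs with a spring clip lock, about 240 mm long, 24 mm high, lying on the board. Origin at its underside centre. To be left alone.
- bowl: Bystander: terracotta bowl, 100 mm across, 45 mm tall. Origin at its underside centre. To be left alone.
- mate: Bystander: wooden mate cup, 68 mm across, 80 mm tall. Origin at its underside centre. To be left alone.
- tumbler: Bystander: glass tumbler, 72 mm across, 90 mm tall. Origin at its underside centre. To be left alone.
- spoon: Bystander: wooden spoon, 240 mm long, lying flat. Origin at its underside centre. To be left alone.
There are look-alikes about, which are no part of the job. Leave any green look-alike of the part that bears pin_grip alone.

How it is judged:
By the outcome, as a careful person would: the job done as asked, in the order asked, and still so for the second after the job is handed in, with the robot touching nothing.
It also fails if it takes over 56 s, if anything falls off the work surface, if the arm or the gripper's body presses on something with over 40 N, if the wrist force passes 120 N, or if a joint passes its speed limit or range.

## Robot

A 6-joint arm with a two-finger parallel gripper is mounted at the origin on the work surface. World frame = base frame: x ahead of the robot, y to its left, z up, the work surface at z = 0. Lengths are in m, angles in rad, forces in N, time in s.
With the tool pointing down it reaches from about 0.25 to 0.775 m from the base axis. Payload 4 kg.
Tool frame: the origin (TCP) lies where the fingers leave the gripper's body, on its centre line; the fingertips stand 73 mm ahead of it and the grasp point (between the pads) lies r.tcp_to_grasp ahead of it (r.tcp_to_grasp is the distance from the TCP to the grasp point, in m); z points along the fingers, y is the line along which they close (so a half turn about z gives the same grasp; the last joint's range is limited). The gripper opens to 85 mm and grips with 20 to 120 N. Pads are 22 mm wide; open, the fingers measure 114 mm over their backs; the gripper's body (76 mm by 85 mm) begins 54 mm behind the grasp point. The pads swing forward as they close: fully open they stand 13 mm farther back than shut.
Start: joints at [1.169, 0.087, 1.371, -0, 1.684, -0.103], TCP at [0.162, 0.526, 0.304] pointing down, gripper open.
Joint ranges: [-3.1, 3.1], [-0.76, 2.03], [0.27, 2.55], [-1.08, 4.22], [0.17, 2.65], [-2.57, 2.57]. Speed limits (rad/s): [2.79, 2.79, 3.14, 3.14, 3.14, 3.14].

## Interface

Orientations are given as [roll, pitch, yaw] about the fixed x, y, z axes, in that order (R = Rz(yaw) Ry(pitch) Rx(roll)).
In Python, from rig import r, vision gives the robot as it stands. The module is installed in compiled form; this text tells all that it offers.
- The arm moves only by the tool move_arm, never from a script. Its argument "plan" is a list of rows, each a list of 4 numbers: the shift along the tool's x, y, z in cm, then the turn about the tool's z in rad. In form: [[tx, ty, tz, spin], ...]. A call has 1 to 5 rows; each row is the pose to reach, as a shift and turn from the pose commanded when the call began, along the tool's axes at that moment; what a row does not reach only later rows make up. A row lasts 1/8 s, in which the tool goes at most 62.5 mm and 10.7 degrees, less where a joint would pass 70% of its speed; a pose out of reach is approached as far as the arm can. A call with a gripper value outside its range is refused whole. "jaw" is the opening, from 0 (shut) to 1 (fully open), set as the call begins (left out, the last holds). The fingers move at their own pace and stop on an object; "force" is the grip in N (left out, the last holds). Time passes only in rows, so rows that repeat a pose let the fingers close. It gives the time, the measured TCP pose, the force, the opening and the grip force at its end, in the units of the state.
- r.get_obs(): the state, without advancing time (a new reading comes with each control period).
- vision.read_camera(name): name is "scene" or "top" or "wrist"; returns (picture, depth): 480x640x3 uint8, red, green, blue; 480x640 float32, m along the optical axis (not along the pixel's ray), 0 where there is no reading.
- vision.calibration(name): a dict with "fx", "fy", "cx", "cy" (pixels), "D" ([k1, k2, p1, p2, k3] as OpenCV has them; the pictures are not rectified), "xyz" and "attitude" of the camera in the world; the wrist camera has in their place "hand_eye" (4x4, takes a point from camera to tool coordinates, whose origin is the TCP and whose axes are the flange's). Camera axes: x right, y down, z forward; pixel columns grow to the right and rows downward; lengths in m; the calibration is good to about 2 mm. A picture is of the moment at which its call begins: read the wrist's pose just before it. calibration takes no time and is no camera call.
- r.finish_job(): hands the job in; it is judged then, once.
The state is a dict: "t": time; "q": joint angles; "dq": joint speeds; "joint_torque": joint torques, N m; "tcp_pos": TCP position; "eef_rot": TCP orientation; "contact_force": force on the tool from outside, world axes, zero at the start; "moment": the same for the moment, N m; "gripper_width": opening from 0.0 (shut) to 1.0 (fully open); "gripper_force": force on a finger pad.
Only numpy, scipy, OpenCV 4.12 (cv2) and the standard library are available. Lean on these libraries where they do the work, as an engineer would, in place of code of your own. Each camera call takes 0.05 s, during which the arm holds its last target. There are 200 camera calls.

## Working session

There is one attempt and no reset: what is moved stays moved. The work goes in short steps, Python scripts to look and compute and a tool call to move; the robot and the scene stay as the last step left them, time stands still between calls to the robot, and variables do not carry over. Pictures are saved under pics/ and viewed, at most 10 in all, crops included, and the job is handed in when it is done.

Besides the shell and the picture viewer there is one more tool, called after ">>>" as a command line: name --pt "numbers of a row" for each row, then --argument value for the rest. move_arm: Moves the arm, as the interface text tells. Its arguments: {"type":"object","properties":{"plan":{"type":"array","items":{"type":"array","items":{"type":"number"}}},"jaw":{"type":"number"},"force":{"type":"number"}},"required":["plan"]}

```bash
mkdir -p pics
cat > h.py <<'E'
import numpy as np, cv2
from scipy.spatial.transform import Rotation as R
from rig import r, vision
def rot(a):
    a=np.array(a,float)
    return a if a.shape==(3,3) else R.from_euler('xyz',a).as_matrix()
def campose(n,o=None):
    c=vision.calibration(n)
    if n=='wrist':
        o=o or r.get_obs(); T=np.eye(4); T[:3,:3]=rot(o['eef_rot']);T[:3,3]=o['tcp_pos']
        return c,T@np.array(c['hand_eye'])
    T=np.eye(4);T[:3,:3]=rot(c['attitude']);T[:3,3]=c['xyz'];return c,T
def shot(n,tag):
    o=r.get_obs(); p,d=vision.read_camera(n); c,T=campose(n,o)
    cv2.imwrite(f'pics/{tag}.png',p[...,::-1]); np.savez(f'pics/{tag}.npz',p=p,d=d,T=T)
    return p,d
def K(c): return np.array([[c['fx'],0,c['cx']],[0,c['fy'],c['cy']],[0,0,1.]])
def cloud(n,tag):
    z=np.load(f'pics/{tag}.npz'); c=vision.calibration(n); h,w=z['d'].shape
    v,u=np.mgrid[:h,:w]; uv=np.stack([u,v],-1).reshape(-1,1,2).astype(np.float64)
    n_=cv2.undistortPoints(uv,K(c),np.array(c['D'],float)).reshape(h,w,2)
    P=np.dstack([n_*z['d'][...,None],z['d']])@z['T'][:3,:3].T+z['T'][:3,3]
    P[z['d']==0]=np.nan
    return P,z['p']
def proj(n,T,X):
    c=vision.calibration(n); Y=(np.atleast_2d(X)-T[:3,3])@T[:3,:3]
    return cv2.projectPoints(Y,np.zeros(3),np.zeros(3),K(c),np.array(c['D'],float))[0].reshape(-1,2)
E
python3 - <<'E'
from h import *
print(r.get_obs(), r.tcp_to_grasp)
for n in('scene','top','wrist'): shot(n,n+'0'); print(n,vision.calibration(n))
E
```

```text
{'t': 0.0, 'q': array([ 1.16890672e+00,  8.79666204e-02,  1.37228455e+00, -7.53181938e-06,
        1.68358010e+00, -1.03119235e-01]), 'dq': array([ 1.01306236e-04, -7.30849878e-04, -8.31075723e-04, -6.10407497e-04,
        4.77633942e-06, -1.30920069e-03]), 'joint_torque': array([-5.01077757e-04, -3.51858938e+01, -3.13276613e+01, -2.25181057e-04,
        1.07344877e-02,  2.16203333e-06]), 'tcp_pos': array([0.16177321, 0.52531651, 0.30271722]), 'eef_rot': array([-3.13936516e+00, -2.22989221e-04,  2.84282119e+00]), 'contact_force': array([ 1.19755002,  0.12295178, -0.17943829]), 'moment': array([0.0122709 , 0.01751987, 0.05933479]), 'gripper_force': 0.0, 'gripper_width': 0.999373052041397} 0.0539
scene {'fx': 486.8989441392686, 'fy': 486.8989441392686, 'cx': 318.5192525038113, 'cy': 237.43579970751466, 'D': array([-0.04941044,  0.        ,  0.        ,  0.        ,  0.        ]), 'xyz': array([ 1.21081738, -0.40041616,  0.81885173]), 'attitude': array([-2.25367805, -0.00726851,  1.12357257])}
top {'fx': 514.2465543851596, 'fy': 514.2465543851596, 'cx': 322.45009945651077, 'cy': 231.95997161060552, 'D': array([-0.05632792,  0.        ,  0.        ,  0.        ,  0.        ]), 'xyz': array([ 0.29877289, -0.01987152,  1.58205947]), 'attitude': array([-3.02982655, -0.0097134 , -1.55294154])}
wrist {'fx': 376.25363072248905, 'fy': 376.25363072248905, 'cx': 320.0081052288295, 'cy': 237.36176532063718, 'D': array([-0.00023697,  0.        ,  0.        ,  0.        ,  0.        ]), 'hand_eye': array([[ 5.34374860e-04, -9.61677916e-01, -2.74181146e-01,
         6.96567802e-02],
       [ 9.99999385e-01,  2.47404509e-04,  1.08122343e-03,
         8.94438207e-04],
       [-9.71955042e-04, -2.74181555e-01,  9.61677456e-01,
        -6.95677307e-02],
       [ 0.00000000e+00,  0.00000000e+00,  0.00000000e+00,
         1.00000000e+00]])}
```

View pics/scene0.png

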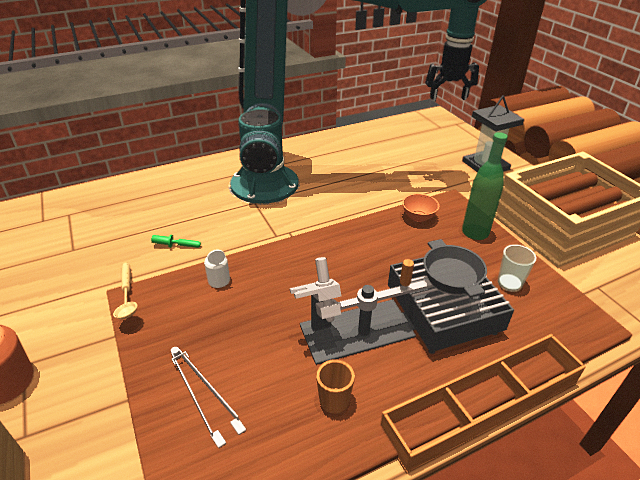

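View pics/top0.png

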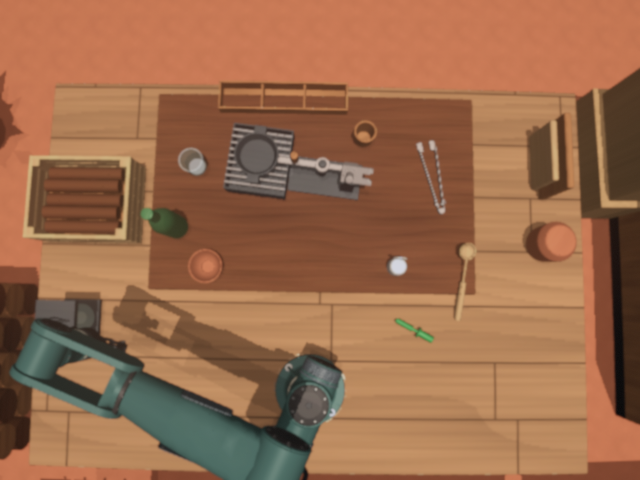

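The scene picture shows the steel pin with its knob at about (322,268), standing in the pale steel block. The block's ear with the notch points left, around (300,292). The pivot is at (367,293), the wooden handle at (406,270) and the dish at (455,268). The green look-alike lies on the table at (175,241); it's loose and green, so it isn't the pin. In the top picture the block is at (352,174), pivot at (322,164), handle at (294,155).

Run:
```python
from h import *
s=cv2.imread('pics/scene0.png')[230:370,270:430]; t=cv2.imread('pics/top0.png')[130:210,280:390]
a=cv2.resize(s,(640,560),interpolation=cv2.INTER_CUBIC)
cv2.imwrite('pics/crop0.png',a)
P,p=cloud('scene','scene0'); Q,q=cloud('top','top0')
for n,u,v in [('knobtop',321,259),('knob',322,268),('blk',326,297),('ear',300,291),('pivot',367,291),('handle',406,268),('handletop',407,261)]:
    print(n,np.round(P[v,u],4),p[v,u])
for n,u,v in [('pin',352,174),('pivot',322,164),('handle',294,155),('ear',366,180)]:
    print('top',n,np.round(Q[v,u],4),q[v,u])
# sloping face points from top cam
m=(Q[...,2]>.14)&(Q[...,2]<.24)&(Q[...,0]>.45)
for lab,XY in (('top',Q),('scene',P)):
    m=(XY[...,2]>.14)&(XY[...,2]<.24)&(XY[...,0]>.35)&(XY[...,0]<.8)&(abs(XY[...,1])<.3)
    v,u=np.where(m); print(lab,m.sum(),u.min(),u.max(),v.min(),v.max())
# handle by colour (brown) in scene
box=P[245:295,385:425].reshape(-1,3); c=p[245:295,385:425].reshape(-1,3).astype(int)
k=(c[:,0]-c[:,2]>50)&(box[:,2]>.14)&(box[:,2]<.21)
print('handle pts',k.sum(),np.nanmean(box[k],0),np.nanmin(box[k],0),np.nanmax(box[k],0))
```

```text
knobtop [ 0.6057 -0.1002  0.2179] [255 246 236]
knob [ 0.6144 -0.1022  0.2032] [190 168 150]
blk [ 0.6518 -0.1117  0.1653] [181 162 146]
ear [ 0.6254 -0.1524  0.1744] [250 239 227]
pivot [ 0.6609 -0.0285  0.1534] [140 134 128]
handle [0.6725 0.047  0.1931] [99 62 30]
handletop [0.6629 0.0546 0.2002] [253 191  98]
top pin [ 0.6191 -0.1097  0.1849] [134 119 110]
top pivot [ 0.6558 -0.0262  0.1445] [113 104  99]
top handle [0.6655 0.0515 0.201 ] [190 131  86]
top ear [ 0.6089 -0.1512  0.1575] [169 152 142]
top 1374 234 373 125 185
scene 2979 289 486 239 309
handle pts 279 [0.67072097 0.05099298 0.17905043] [0.65461102 0.04330647 0.14619853] [0.6788103  0.06393423 0.20164371]
```

View pics/crop0.png

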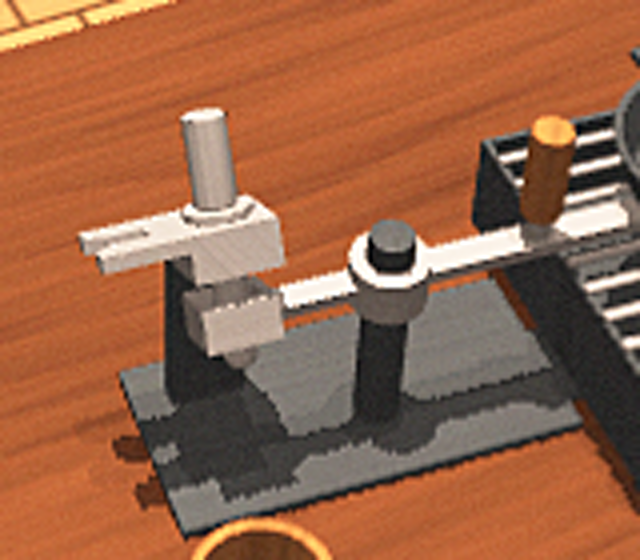

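The enlarged crop confirms the target: a bare steel knob with its collar on the sloping face, and the forked ear opening to the left (−y). The green pin on the table is the look-alike. Next I raise the arm and carry the wrist camera over the block.

>>> move_arm --pt "0 0 -6 0" --pt "-3 -2 -10 0" --pt "-8 -6 -10 0" --pt "-13 -10 -10 0" --pt "-18 -14 -10 0" --jaw 1

```text
t: 0.78
tcp_pos: [0.2908, 0.341, 0.4037]
eef_rot: [3.142, 0.0, 2.844]
contact_force: [0.5, 0.6, 1.4]
gripper_width: 1.0
gripper_force: 0.0
```

>>> move_arm --pt "-4.5 -3.5 0 0" --pt "-9 -7 0 0" --pt "-13.5 -10.5 0 0" --pt "-18 -14 0 0" --pt "-22.5 -18 0 0"

```text
t: 1.4
tcp_pos: [0.4529, 0.1028, 0.4036]
eef_rot: [3.141, -0.0, 2.843]
contact_force: [1.7, 0.3, 0.4]
gripper_width: 1.002
gripper_force: 0.0
```

>>> move_arm --pt "-4.5 -3.5 0 0" --pt "-9 -7 0 0" --pt "-13.5 -10.5 0 -0.05" --pt "-18 -14 0 -0.1" --pt "-20 -17 0 -0.15"

```text
t: 2.02
tcp_pos: [0.5945, -0.1193, 0.4018]
eef_rot: [3.141, -0.003, 2.993]
contact_force: [-0.1, -0.3, 0.1]
gripper_width: 0.999
gripper_force: 0.0
```

Run:
```python
from h import *
o=r.get_obs(); print(o['t'],o['tcp_pos'],o['eef_rot'],o['dq'].round(2))
shot('wrist','w1')
```

```text
2.025 [ 0.5945149  -0.11925646  0.40183909] [ 3.14121509e+00 -2.70691352e-03  2.99319957e+00] [-0.4   0.27 -0.34  0.01  0.07 -0.8 ]
```

View pics/w1.png

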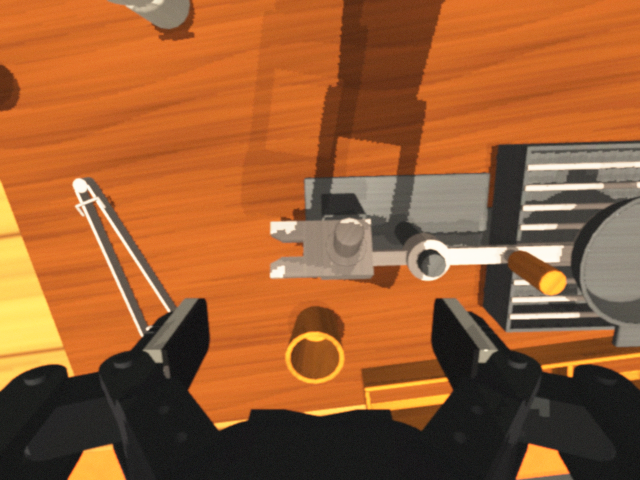

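The wrist view shows the block and ear at (270–372, 220–278), with the notch open on the left at (285,250). The knob is at (348,235), the pivot at (430,262) and the handle top at (551,283). Block edges line up with the image rows. The arm was still settling, so I measure from a fresh frame.

```bash
cat > meas.py <<'E'
from h import *
from scipy.optimize import least_squares
def run(tag,box=(250,400,200,300)):
    P,p=cloud('wrist',tag); u0,u1,v0,v1=box
    A=P[v0:v1,u0:u1]; pts=A.reshape(-1,3); pts=pts[np.isfinite(pts[:,0])]
    hi=pts[(pts[:,2]>.145)&(pts[:,2]<.24)]
    # RANSAC plane at 30 deg tilt
    rng=np.random.default_rng(0);best=None
    for _ in range(2000):
        a=hi[rng.choice(len(hi),3,False)];n=np.cross(a[1]-a[0],a[2]-a[0]);l=np.linalg.norm(n)
        if l<1e-6: continue
        n/=l; n*=np.sign(n[2])
        if abs(n[2]-.866)>.04: continue
        k=abs((hi-a[0])@n)<.0015
        if best is None or k.sum()>best.sum(): best=k
    f=hi[best]; c=f.mean(0); n=np.linalg.svd(f-c)[2][2]; n*=np.sign(n[2])
    print('normal',n,'tilt',np.degrees(np.arccos(n[2])),'yaw(deg)',np.degrees(np.arctan2(-n[1],-n[0])),len(f))
    # edges: yaw by min-area rectangle of inliers in the plane
    yaw=np.arctan2(-n[1],-n[0])
    y=np.array([-np.sin(yaw),np.cos(yaw),0]); x=np.cross(y,n)
    q=np.c_[(f-c)@x,(f-c)@y].astype(np.float32)*1000
    r_=cv2.minAreaRect(q); print('rect',r_)
    return P,p,f,c,n,hi
E
python3 - <<'E'
from meas import *
o=r.get_obs(); shot('wrist','w2'); o=r.get_obs(); print(o['tcp_pos'],o['eef_rot'],o['dq'].round(2)); shot('wrist','w3')
P,p,f,c,n,hi=run('w3')
# knob/handle: top discs
k=hi[(hi[:,2]>.195)]; print('knob hi',len(k),k.mean(0),k[:,2].max(),k.min(0),k.max(0))
H=P[230:310,490:580].reshape(-1,3); C=p[230:310,490:580].reshape(-1,3).astype(int)
m=(C[:,0]-C[:,2]>60)&(H[:,2]>.193)&(H[:,2]<.21); print('handle top',m.sum(),H[m].mean(0),H[m].min(0),H[m].max(0))
B=P[235:290,400:460].reshape(-1,3); m=(B[:,2]>.125)&(B[:,2]<.145); m2=(B[:,2]>.128)&(B[:,2]<.15)
print('pivot',[(np.nanmedian(B[k],0),B[k].min(0),B[k].max(0)) for k in (m2,)])
E
```

```text
[ 0.59407629 -0.12069991  0.40145188] [-3.14083222 -0.00335566  2.98816461] [ 0.05 -0.04  0.03  0.04  0.02  0.05]
normal [-0.49653105  0.05759237  0.86610625] tilt 29.990734365797554 yaw(deg) -6.616141883423692 3481
rect ((-2.174610137939453, 4.173686981201172), (85.93167877197266, 48.49713897705078), 89.68233489990234)
knob hi 837 [ 0.60065955 -0.09800361  0.2099707 ] 0.21692507655395005 [ 0.58908534 -0.10866849  0.19503319] [ 0.61902135 -0.08632677  0.21692508]
handle top 633 [0.66455547 0.05353522 0.19787248] [0.65487365 0.04380448 0.19301604] [0.67652183 0.06511738 0.20058542]
pivot [(array([ 0.6501957 , -0.0296846 ,  0.13718676]), array([ 0.63647873, -0.05153204,  0.12800721]), array([0.67676509, 0.00560444, 0.14996414]))]
```

Run:
```python
from meas import *
P,p,f,c,n,hi=run('w3')
yaw=np.arctan2(-n[1],-n[0]); y=np.array([-np.sin(yaw),np.cos(yaw),0]); x=np.cross(y,n)
q=np.c_[(f-c)@x,(f-c)@y].astype(np.float32)*1000
for i in (0,1): print(np.percentile(q[:,i],[0,.5,1,99,99.5,100]))
ctr=cv2.minAreaRect(q)[0]; m=c+x*ctr[0]/1e3+y*(ctr[1]/1e3+.021)
print('mouth',m,'knob',m+.0275*n)
# knob cylinder fit with axis n
k=hi[((hi-m)@n>.010)&((hi-m)@n<.048)]; a=np.c_[(k-m)@x,(k-m)@y]*1000
s=least_squares(lambda t:np.hypot(a[:,0]-t[0],a[:,1]-t[1]).clip(0,30)-11,[0,0],loss='soft_l1'); print('axis offset mm (side+)',s.x,((k-m)@n).max()*1000)
t=hi[((hi-m)@n>.0485)]; print('top disc', ((t-m)@x).mean()*1e3,((t-m)@y).mean()*1e3,len(t))
# goal: grasp at knob centre +6 mm along n
g=m+.0335*n; o=r.get_obs(); T=rot(o['eef_rot']); tcp=g+np.array([0,0,r.tcp_to_grasp])
print('tool shift cm',(tcp-o['tcp_pos'])@T*100,'yaw now',o['eef_rot'][2],'want',np.pi+yaw, 'spin',-(np.pi+yaw-o['eef_rot'][2]))
```

```text
normal [-0.49653105  0.05759237  0.86610625] tilt 29.990734365797554 yaw(deg) -6.616141883423692 3481
rect ((-2.174610137939453, 4.173686981201172), (85.93167877197266, 48.49713897705078), 89.68233489990234)
[-26.60873795 -26.01484795 -25.69740791  21.8128624   21.93383942
  22.24857903]
[-38.89651108 -38.63671875 -37.84832764  46.42528229  46.72027283
  47.16110992]
mouth [ 0.62227809 -0.09971166  0.16757642] knob [ 0.60862349 -0.09812787  0.19139434]
axis offset mm (side+) [-0.19206774 -0.02523173] 47.96963396159619
top disc 0.669529182362578 -0.30026277587442124 628
tool shift cm [-0.91654585  2.24199733 15.16677394] yaw now 2.9895833321356586 want 3.0261191939449508 spin -0.036535861809292136
```

Plane tilt is 29.99°, face 86×48 mm, mouth height 167.6 mm (168 stated), and the knob axis falls within 0.5 mm of the bore. All consistent. I align and descend to 6 mm above the knob centre.

>>> move_arm --pt "-0.9 2.2 4 -0.037" --pt "-0.9 2.2 8 -0.037" --pt "-0.9 2.2 11 -0.037" --pt "-0.9 2.2 13.5 -0.037" --pt "-0.9 2.2 15.2 -0.037"

```text
t: 2.8
tcp_pos: [0.6048, -0.0951, 0.2506]
eef_rot: [3.141, -0.002, 3.031]
contact_force: [-0.4, -0.1, 0.0]
gripper_width: 0.996
gripper_force: 0.0
```

Run:
```python
from h import *
r_=shot('wrist','w4'); shot('wrist','w5'); o=r.get_obs(); print(o['tcp_pos'],o['eef_rot'],o['contact_force'])
g=np.array([0.62227809,-0.09971166,0.16757642])+.0335*np.array([-0.49653,0.05759,0.86611])
print((g+[0,0,r.tcp_to_grasp]-o['tcp_pos'])@rot(o['eef_rot'])*100)
```

```text
[ 0.60441262 -0.09543051  0.24965048] [ 3.14064267 -0.00426818  3.03065812] [-0.48916842 -0.54359563  0.92505474]
[-0.14809122 -0.22002635 -0.08490397]
```

View pics/w5.png

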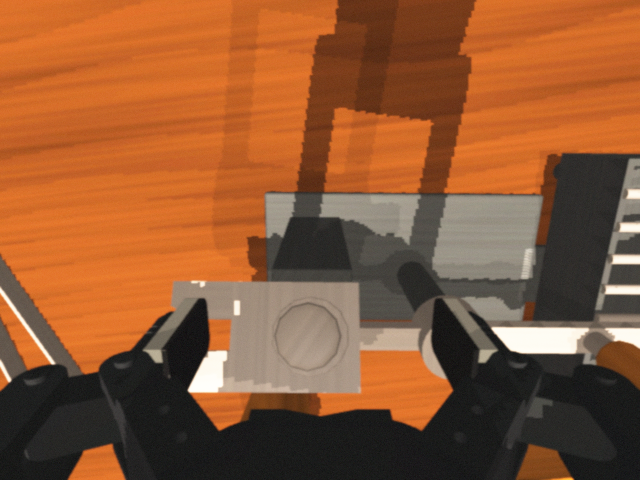

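The knob at (308,335) sits a little left of the finger midline (320). I remeasure it in this close frame.

Run:
```python
from meas import *
P,p=cloud('wrist','w5')
A=P[290:385,255:360].reshape(-1,3); n=np.array([-0.49653,0.05759,0.86611]); m=np.array([0.62227809,-0.09971166,0.16757642])
y=np.array([.1152,.9933,0]);y-=n*(y@n);y/=np.linalg.norm(y);x=np.cross(y,n)
h=(A-m)@n; print(np.nanpercentile(h,[1,10,50,90,99])*1e3)
t=A[(h>.046)&(h<.056)&(np.hypot((A-m)@x,(A-m)@y)<.02)]; print(len(t),((t-m)@x*1e3).mean(),((t-m)@x*1e3).min(),((t-m)@x*1e3).max(),((t-m)@y*1e3).mean(),((t-m)@y*1e3).min(),((t-m)@y*1e3).max())
f=A[abs(h)<.003]; print(len(f),(((f-m)@n).mean())*1e3)
c=t.mean(0); o=r.get_obs(); print('knob top in tool cm',(c-o['tcp_pos'])@rot(o['eef_rot'])*100)
```

```text
[-1.37657677 -0.60681084  1.07795943 50.62544922 51.52438221]
3503 0.17309680464897578 -10.940347933773428 10.885796809163335 -0.3989231309165713 -11.202531286883554 10.38025973105817
5216 -0.027040934239794916
knob top in tool cm [ 0.6507961  -0.25996841  3.86076697]
```

>>> move_arm --pt "-0.15 -0.3 0.1 0" --pt "-0.15 -0.3 0.1 0" --pt "-0.15 -0.3 0.1 0"

```text
t: 3.28
tcp_pos: [0.607, -0.0999, 0.2521]
eef_rot: [-3.141, 0.002, 3.03]
contact_force: [-0.4, 0.4, -0.2]
gripper_width: 0.997
gripper_force: 0.0
```

>>> move_arm --pt "0 0 0 0" --pt "0 0 0 0" --pt "0 0 0 0" --pt "0 0 0 0" --pt "0 0 0 0" --jaw 0 --force 90

```text
t: 3.9
tcp_pos: [0.6066, -0.0996, 0.2512]
eef_rot: [3.142, 0.0, 3.03]
contact_force: [-0.7, 0.0, 1.3]
gripper_width: 0.238
gripper_force: 87.9
```

>>> move_arm --pt "0 0 0 0" --pt "0 0 0 0" --pt "0 0 0 0"

```text
t: 4.28
tcp_pos: [0.6066, -0.0997, 0.2511]
eef_rot: [3.142, 0.0, 3.03]
contact_force: [-1.8, 0.8, 2.2]
gripper_width: 0.235
gripper_force: 87.9
```

Gripped at 88 N. In tool axes the bore direction is (0.5, 0, −0.866), so I start drawing the pin gently.

>>> move_arm --pt "0.2 0 -0.35 0" --pt "0.5 0 -0.87 0" --pt "0.85 0 -1.47 0" --pt "1.25 0 -2.17 0" --pt "1.5 0 -2.6 0"

```text
t: 4.9
tcp_pos: [0.5914, -0.098, 0.2777]
eef_rot: [3.142, 0.001, 3.03]
contact_force: [-0.2, 0.5, -3.3]
gripper_width: 0.229
gripper_force: 88.0
```

>>> move_arm --pt "0.5 0 -0.87 0" --pt "1.25 0 -2.17 0" --pt "2 0 -3.46 0" --pt "2.75 0 -4.76 0" --pt "3.25 0 -5.63 0"

```text
t: 5.52
tcp_pos: [0.559, -0.0943, 0.3349]
eef_rot: [-3.141, 0.002, 3.03]
contact_force: [0.5, -0.5, -2.6]
gripper_width: 0.238
gripper_force: 88.0
```

Run:
```python
from h import *
shot('scene','s2'); o=r.get_obs(); print(o['t'],o['tcp_pos'],o['eef_rot'],o['contact_force'],o['moment'],o['gripper_width'])
shot('wrist','w6')
a=cv2.imread('pics/s2.png')[180:340,240:400]; b=cv2.imread('pics/w6.png')[200:480,100:540]
cv2.imwrite('pics/c2.png',np.hstack([cv2.resize(a,(400,400),interpolation=cv2.INTER_CUBIC),cv2.copyMakeBorder(cv2.resize(b,(400,255)),0,145,0,0,0)]))
```

```text
5.575 [ 0.55885265 -0.09433137  0.33607035] [-3.14107347  0.0031945   3.02979142] [-0.59791893  0.11905773 -0.92359749] [-0.00191194  0.06105307 -0.00764337] 0.23671542372973436
```

View pics/c2.png

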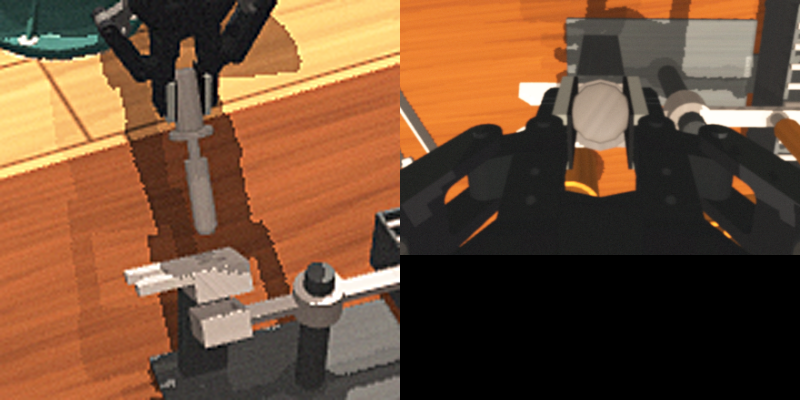

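The left half shows the pin clear of the bore, neck and shank visible and tip at about (205,232) in the crop. The right half shows the knob centred between the pads. Before moving across I check the pin's tilt in the grip.

```bash
cat > pin.py <<'E'
from meas import *
n=np.array([-0.49653,0.05759,0.86611]); m=np.array([0.62227809,-0.09971166,0.16757642])
y=np.array([.1152,.9933,0]);y-=n*(y@n);y/=np.linalg.norm(y);x=np.cross(y,n)
B=np.c_[x,y,n]; tcp0=np.array([0.6066,-0.0997,0.2511])
def fit(tag,zmin=-.073,zmax=-.018):
    """pin axis from shank points in scene cloud; block coords"""
    o=r.get_obs(); P,_=cloud('scene',tag); d=o['tcp_pos']-tcp0
    b=(P.reshape(-1,3)-m-d)@B; e=d@B*1e3
    k=(np.hypot(b[:,0],b[:,1])<.020)&(b[:,2]>zmin)&(b[:,2]<zmax); q=b[k]
    if tag=='s0':pass
    def f(t):
        c=q[:,:2]-np.c_[t[0]+t[2]*(q[:,2]+.045),t[1]+t[3]*(q[:,2]+.045)]
        return (np.hypot(c[:,0],c[:,1])-.009)*1e3
    s=least_squares(f,[0,0,0,0],loss='soft_l1',x_scale=[.001,.001,.01,.01])
    print('tcp disp in block mm',e,'shank pts',len(q),'offset at mid-shank mm',s.x[:2]*1e3,'tilt deg',np.degrees(s.x[2:]),'rms',np.sqrt(2*s.cost/len(q)))
    col=b[(np.hypot(b[:,0],b[:,1])<.0175)&(np.hypot(b[:,0],b[:,1])>.0125)&(b[:,2]>-.01)&(b[:,2]<.012)]
    print('collar z mm pct',np.percentile(col[:,2]*1e3,[2,25,50,75,98]))
    low=b[(np.hypot(b[:,0],b[:,1])<.012)&(b[:,2]<-.05)&(b[:,2]>-.09)]; print('tip z',np.percentile(low[:,2]*1e3,[0.5,2]))
E
python3 - <<'E'
from pin import *
fit('s2')
# calibrate scene vs wrist: face in scene0
P,_=cloud('scene','scene0'); b=((P.reshape(-1,3)-m)@B)*1e3
k=(abs(b[:,2])<4)&(b[:,0]>-24)&(b[:,0]<24)&(b[:,1]>-66)&(b[:,1]<24); print('scene face z',np.median(b[k][:,2]),k.sum(),np.percentile(b[k],[1,99],axis=0))
kn=b[(b[:,2]>12)&(b[:,2]<44)&(np.hypot(b[:,0],b[:,1])<20)]
s=least_squares(lambda t:np.hypot(kn[:,0]-t[0],kn[:,1]-t[1])-11,[0,0],loss='soft_l1');print('scene knob axis at start',s.x,len(kn))
E
```

```text
tcp disp in block mm [ 0.83647592 -0.19259521 96.7082896 ] shank pts 260 offset at mid-shank mm [-0.72560115 -0.81836904] tilt deg [ 0.21846694 -0.3738381 ] rms 1.0125609951034524
collar z mm pct [1.02502045 3.18176022 4.85175649 6.01297556 9.74106333]
tip z [-73.77178201 -72.96443231]
scene face z 1.0724259688567879 327 [[-23.2161717  -64.80179298  -3.86742292]
 [ 23.9633911   20.11019025   3.72574171]]
scene knob axis at start [-0.43078622 -0.83689925] 187
```

No slip or tilt: against the scene camera's own bias at the start, the pin moved rigidly with the tool. Now across to y = −95 mm, clear of the ear.

>>> move_arm --pt "0 -1.5 0 0" --pt "0 -4 0 0" --pt "0 -6.5 0 0" --pt "0 -8.5 0 0" --pt "0 -9.5 0 0"

```text
t: 6.25
tcp_pos: [0.5485, -0.1904, 0.3324]
eef_rot: [3.141, -0.001, 3.028]
contact_force: [0.2, 0.4, -3.0]
gripper_width: 0.234
gripper_force: 88.2
```

>>> move_arm --pt "-0.5 0 0.87 0" --pt "-1.5 0 2.6 0" --pt "-2.5 0 4.33 0" --pt "-3.25 0 5.63 0" --pt "-3.5 0 6.06 0"

```text
t: 6.88
tcp_pos: [0.5838, -0.1921, 0.2702]
eef_rot: [3.14, -0.003, 3.031]
contact_force: [-0.9, 0.9, -3.0]
gripper_width: 0.236
gripper_force: 88.1
```

Run:
```python
from pin import *
shot('scene','s3'); fit('s3'); o=r.get_obs(); print(o['contact_force'],o['eef_rot'])
d=(np.array([0,-.095,.005])-(o['tcp_pos']-tcp0)@B); print('go cm',(B@d)@rot(o['eef_rot'])*100)
```

```text
tcp disp in block mm [ -0.64526613 -94.58776321  22.7450004 ] shank pts 265 offset at mid-shank mm [-1.31046082 -0.69330537] tilt deg [ 0.27685053 -0.01964832] rms 1.0224982873359518
collar z mm pct [1.23162138 3.13873656 5.02291004 5.95790345 6.64591307]
tip z [-74.15862622 -73.39448507]
[-0.06192411 -0.05620639 -2.94993985] [ 3.14058309e+00 -2.66903746e-03  3.03047005e+00]
go cm [-0.94671109 -0.04683747  1.50208993]
```

>>> move_arm --pt "-0.4 0 0.7 0" --pt "-0.8 0 1.2 0" --pt "-0.9 0 1.5 0" --pt "-0.9 0 1.5 0" --pt "-0.9 0 1.5 0"

```text
t: 7.55
tcp_pos: [0.5925, -0.1937, 0.2579]
eef_rot: [-3.142, 0.001, 3.03]
contact_force: [0.6, -0.6, -2.5]
gripper_width: 0.232
gripper_force: 88.1
```

Run:
```python
from pin import *
shot('scene','s4'); fit('s4'); o=r.get_obs()
for t in ((0,-.095,.005),(0,-.0405,.005)):
  d=(np.array(t)-(o['tcp_pos']-tcp0)@B); print('go cm',(B@d)@rot(o['eef_rot'])*100)
```

```text
tcp disp in block mm [  0.7376876  -95.03006331   7.55021314] shank pts 261 offset at mid-shank mm [-0.74318437 -1.13465359] tilt deg [0.53321733 0.00335914] rms 0.9386716621964433
collar z mm pct [1.115655   3.23082207 4.92128022 5.9850537  6.73589713]
tip z [-73.64707096 -73.27563972]
go cm [-0.06343405  0.00280408  0.25778937]
go cm [-0.08295667  5.45276908  0.25726179]
```

>>> move_arm --pt "-0.05 0 0.25 0" --pt "-0.05 0 0.25 0" --pt "-0.05 0.8 0.25 0" --pt "-0.05 1.6 0.25 0" --pt "-0.05 2.4 0.25 0"

```text
t: 8.22
tcp_pos: [0.5958, -0.169, 0.2552]
eef_rot: [3.141, 0.0, 3.03]
contact_force: [0.7, -0.3, -3.0]
gripper_width: 0.232
gripper_force: 88.1
```

Run:
```python
from pin import *
shot('scene','s5'); fit('s5'); o=r.get_obs();print(o['contact_force'])
for t in ((0,-.0405,.005),):
  d=(np.array(t)-(o['tcp_pos']-tcp0)@B); print('go cm',(B@d)@rot(o['eef_rot'])*100)
a=cv2.imread('pics/s5.png')[200:360,230:390]
cv2.imwrite('pics/c5.png',cv2.resize(a,(560,560),interpolation=cv2.INTER_CUBIC))
```

```text
tcp disp in block mm [ -0.30125802 -69.02002226   4.94068621] shank pts 254 offset at mid-shank mm [-0.77284462 -1.99714902] tilt deg [0.81122644 0.05296318] rms 0.9756828018998549
collar z mm pct [-9.53743853  1.20399371  4.53704413  6.16889667 11.30249033]
tip z [-73.30528912 -73.16382434]
[ 5.31798641e-04  5.83504794e-01 -2.74961800e+00]
go cm [-0.03800543  2.85186781 -0.01627935]
```

View pics/c5.png

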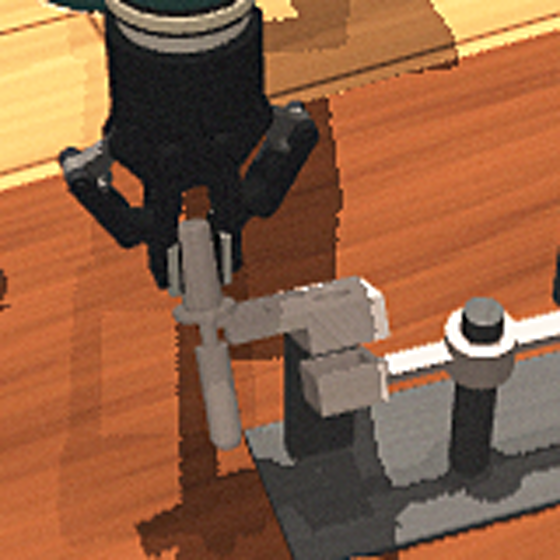

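The neck at (212,330) stands level with the ear's open end, with the collar above and the shank below. No contact force. I slide it in.

>>> move_arm --pt "0 0.6 0 0" --pt "0 1.2 0 0" --pt "0 1.7 0 0" --pt "0 2.2 0 0" --pt "0 2.5 0 0"

```text
t: 8.9
tcp_pos: [0.5985, -0.1447, 0.2551]
eef_rot: [3.141, 0.0, 3.03]
contact_force: [-0.3, -0.9, -2.8]
gripper_width: 0.234
gripper_force: 88.2
```

>>> move_arm --pt "0 0.1 0 0" --pt "0 0.2 0 0" --pt "0 0.3 0 0" --pt "0 0.4 0 0" --pt "0 0.4 0 0"

```text
t: 9.52
tcp_pos: [0.599, -0.141, 0.2551]
eef_rot: [3.141, 0.0, 3.03]
contact_force: [0.8, 0.5, -3.1]
gripper_width: 0.242
gripper_force: 88.2
```

Run:
```python
from pin import *
shot('scene','s6'); fit('s6'); o=r.get_obs();print(o['contact_force'])
```

```text
tcp disp in block mm [ -0.45641317 -41.99743021   4.89308679] shank pts 257 offset at mid-shank mm [-0.52401687 -0.93749656] tilt deg [0.49254863 0.78587872] rms 1.1629522893403916
collar z mm pct [-6.47562582 -3.20392268  3.37880883  6.0527055   6.97663294]
tip z [-73.23428804 -72.87963535]
[-0.34685054  0.48953518 -3.22296298]
```

No contact with the closed end yet. I go on in small steps until force shows.

>>> move_arm --pt "0 0.1 0 0" --pt "0 0.15 0 0" --pt "0 0.2 0 0" --pt "0 0.2 0 0"

```text
t: 10.07
tcp_pos: [0.5991, -0.1394, 0.2551]
eef_rot: [-3.141, 0.0, 3.03]
contact_force: [-0.7, -1.2, -3.2]
gripper_width: 0.235
gripper_force: 88.2
```

>>> move_arm --pt "-0.1 0 0.17 0" --pt "-0.15 0 0.26 0" --pt "-0.2 0 0.35 0" --pt "-0.2 0 0.35 0"

```text
t: 10.58
tcp_pos: [0.6012, -0.1396, 0.2516]
eef_rot: [-3.141, 0.0, 3.03]
contact_force: [-0.9, -3.7, -2.7]
gripper_width: 0.23
gripper_force: 88.2
```

Fy −3.7 N means the neck has met the closed end. I lower until the collar seats.

>>> move_arm --pt "-0.05 0 0.09 0" --pt "-0.05 0 0.09 0" --pt "-0.05 0 0.09 0"

```text
t: 10.95
tcp_pos: [0.6015, -0.1396, 0.251]
eef_rot: [-3.141, 0.0, 3.03]
contact_force: [-1.5, -3.2, 0.1]
gripper_width: 0.236
gripper_force: 88.2
```

Run:
```python
from pin import *
shot('scene','s7'); fit('s7'); o=r.get_obs();print(o['contact_force'],o['moment'])
```

```text
tcp disp in block mm [ -0.40991486 -40.20409034   0.16325269] shank pts 274 offset at mid-shank mm [-0.54345087 -0.66355651] tilt deg [0.52336861 0.38203288] rms 1.590864512080186
collar z mm pct [-2.41248985  2.93175405  4.97156984  6.14942202  7.433627  ]
tip z [-72.97659129 -72.74312506]
[-1.98854125 -2.61943153  0.39232037] [-0.58411642  0.41198432 -0.04503378]
```

>>> move_arm --pt "-0.02 0 0.04 0" --pt "-0.02 0 0.04 0"

```text
t: 11.25
tcp_pos: [0.6015, -0.1396, 0.251]
eef_rot: [-3.141, -0.0, 3.03]
contact_force: [-4.3, -3.7, 2.1]
gripper_width: 0.232
gripper_force: 88.3
```

>>> move_arm --pt "0 0 0 0" --pt "0 0 0 0" --pt "0 0 0 0" --pt "0 0 0 0" --pt "0 0 0 0" --jaw 1

```text
t: 11.88
tcp_pos: [0.6019, -0.1393, 0.2503]
eef_rot: [3.141, 0.0, 3.03]
contact_force: [0.0, -0.4, -0.3]
gripper_width: 1.003
gripper_force: 0.0
```

>>> move_arm --pt "0 0 -1 0" --pt "0 0 -3 0" --pt "0 0 -6 0" --pt "0 0 -9 0" --pt "0 0 -11 0"

```text
t: 12.5
tcp_pos: [0.602, -0.1395, 0.3634]
eef_rot: [-3.141, 0.004, 3.03]
contact_force: [-0.3, -0.4, -0.3]
gripper_width: 0.996
gripper_force: 0.0
```

Run:
```python
from pin import *
shot('wrist','w7');shot('wrist','w8');o=r.get_obs();print(o['tcp_pos'],o['eef_rot'],o['gripper_width'])
shot('scene','s8')
P,_=cloud('scene','s8'); b=(P.reshape(-1,3)-m)@B; W,p=cloud('wrist','w8'); w=(W.reshape(-1,3)-m)@B
for nm,q in(('scene',b),('wrist',w)):
  k=q[(q[:,2]>.012)&(q[:,2]<.046)&(np.hypot(q[:,0],q[:,1]+.0405)<.02)]*1e3
  if len(k)>10:
    s=least_squares(lambda t:np.hypot(k[:,0]-t[0],k[:,1]-t[1])-11,[0,-40],loss='soft_l1'); print(nm,'knob axis',s.x,len(k))
  t=q[(q[:,2]>.046)&(q[:,2]<.06)&(np.hypot(q[:,0],q[:,1]+.0405)<.02)]*1e3; print('top disc',len(t),t.mean(0) if len(t) else '')
a=cv2.imread('pics/s8.png')[200:340,250:440]; c=cv2.imread('pics/w8.png')
cv2.imwrite('pics/c8.png',np.hstack([cv2.resize(a,(400,295),interpolation=cv2.INTER_CUBIC),cv2.resize(c,(393,295))]))
# handle from wrist
C=p.reshape(-1,3).astype(int);F=W.reshape(-1,3)
mk=(C[:,0]-C[:,2]>60)&(F[:,2]>.193)&(F[:,2]<.205)&(abs(F[:,0]-.665)<.03)&(abs(F[:,1]-.053)<.03);print('handle',mk.sum(),F[mk].mean(0) if mk.any() else '')
```

```text
[ 0.6024043  -0.13959288  0.36476902] [-3.14016489  0.00746966  3.02980771] 0.9998358857085551
scene knob axis [ -1.51966954 -41.48771124] 205
top disc 52 [  5.36997422 -43.02056226  49.84468871]
wrist knob axis [ -1.11823026 -40.74366305] 301
top disc 906 [  0.16272261 -40.76468391  50.15796845]
handle 829 [0.66447465 0.05308127 0.19791261]
```

View pics/c8.png

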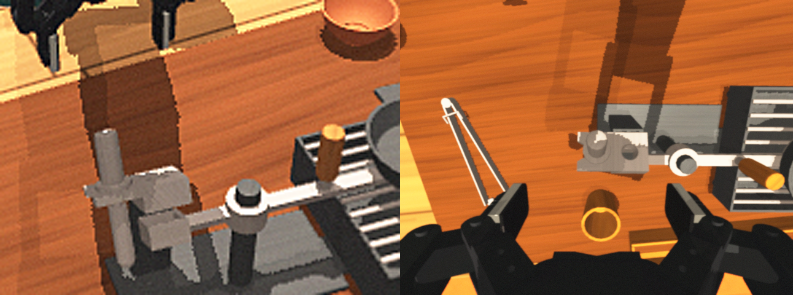

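The pin is parked: knob axis at (−0.5, −40.8) mm and top at 50.2 mm, against 50.5 mm expected when seated. In the left half the collar rests on the ear at (108,188), and in the right half the bore is empty at (630,152). The handle is still at (0.665, 0.054). Next I move above it, turning a quarter turn so the jaws close along the swing tangent.

>>> move_arm --pt "-0.8 4 0 0.17" --pt "-1.6 8 0 0.34" --pt "-2.4 12 0 0.51" --pt "-3.2 16 0 0.68" --pt "-4.1 19.9 0 0.85"

```text
t: 13.28
tcp_pos: [0.6648, 0.0551, 0.3586]
eef_rot: [-3.139, -0.002, 2.174]
contact_force: [0.5, -0.0, 0.3]
gripper_width: 0.999
gripper_force: 0.0
```

>>> move_arm --pt "0 0 0 0.17" --pt "0 0 0 0.34" --pt "0 0 0 0.51" --pt "0 0 0 0.68" --pt "0 0 0 0.72"

```text
t: 13.9
tcp_pos: [0.6646, 0.0538, 0.3584]
eef_rot: [-3.139, 0.0, 1.458]
contact_force: [0.5, 0.5, 0.6]
gripper_width: 1.001
gripper_force: 0.0
```

Run:
```python
from h import *
shot('wrist','w9');shot('wrist','w10');o=r.get_obs();print(o['q'].round(2),o['tcp_pos'],o['eef_rot'])
W,p=cloud('wrist','w10');C=p.reshape(-1,3).astype(int);F=W.reshape(-1,3)
k=(C[:,0]-C[:,2]>60)&(F[:,2]>.194)&(F[:,2]<.205)&(abs(F[:,0]-.665)<.03)&(abs(F[:,1]-.053)<.03);q=F[k];print(k.sum(),q.mean(0),(q.min(0)+q.max(0))/2,q.min(0),q.max(0))
g=np.array([.665,.0540,.180+r.tcp_to_grasp]); print('go',(g-o['tcp_pos'])@rot(o['eef_rot'])*100)
```

```text
[-0.    0.36  0.94  0.    1.85  0.11] [0.66457188 0.05377904 0.35858011] [-3.13883872e+00  2.08757287e-04  1.45990458e+00]
837 [0.66652017 0.0564701  0.19810594] [0.66637561 0.05580564 0.19735879] [0.65596674 0.04533675 0.19402269] [0.67678448 0.06627452 0.20069489]
go [ 0.02930117  0.07443959 12.46784743]
```

>>> move_arm --pt "0.15 0.1 4 0" --pt "0.15 0.1 8 0" --pt "0.15 0.1 10.5 0" --pt "0.15 0.1 12 0" --pt "0.15 0.1 12.5 0"

```text
t: 14.62
tcp_pos: [0.6656, 0.0552, 0.234]
eef_rot: [-3.14, 0.0, 1.46]
contact_force: [-0.1, -0.0, 0.5]
gripper_width: 0.999
gripper_force: 0.0
```

>>> move_arm --pt "0 0 0 0" --pt "0 0 0 0" --pt "0 0 0 0" --pt "0 0 0 0" --pt "0 0 0 0" --jaw 0 --force 25

```text
t: 15.25
tcp_pos: [0.6661, 0.0552, 0.2364]
eef_rot: [3.14, -0.0, 1.46]
contact_force: [-0.6, 0.5, 3.7]
gripper_width: 0.249
gripper_force: 25.3
```

```bash
cat > arc.py <<'E'
from h import *
o=r.get_obs(); t=o['tcp_pos']; pv=np.array([.6558,-.0255]); Rt=rot(o['eef_rot'])
v=t[:2]-pv; print('t',o['t'],'tcp',t,'yaw',o['eef_rot'][2],'F',o['contact_force'],'w',o['gripper_width'],'rad',np.hypot(*v),'angle',np.arctan2(v[1],v[0])-np.radians(83.4))
a0=np.arctan2(v[1],v[0])
import sys
for da in map(float,sys.argv[1:]):
    a=a0+da; g=np.array([*(pv+.08*np.array([np.cos(a),np.sin(a)])),t[2]])
    print(da,((g-t)@Rt*100).round(2),'spin',-da)
E
python3 arc.py .15 .3 .45 .6 .75
```

```text
t 15.25 tcp [0.66609558 0.05521238 0.23643457] yaw 1.4597913343667555 F [-0.59626279  0.45634724  3.67751189] w 0.24914935756711645 rad 0.081366380091692 angle -0.011681908346011571
0.15 [-0.21 -1.2  -0.  ] spin -0.15
0.3 [-0.46 -2.37 -0.  ] spin -0.3
0.45 [-0.88 -3.49 -0.01] spin -0.45
0.6 [-1.46 -4.54 -0.01] spin -0.6
0.75 [-2.2  -5.49 -0.01] spin -0.75
```

>>> move_arm --pt "-0.1 -0.6 0 -0.075" --pt "-0.12 -1.2 0 -0.15" --pt "-0.25 -1.8 0 -0.225" --pt "-0.4 -2.38 0 -0.3" --pt "-0.4 -2.38 0 -0.3"

```text
t: 15.88
tcp_pos: [0.6417, 0.0544, 0.2364]
eef_rot: [3.14, -0.001, 1.76]
contact_force: [0.3, 1.7, 3.9]
gripper_width: 0.251
gripper_force: 25.8
```

```bash
python3 arc.py .15 .3 .45 .6
```

```text
t 15.875 tcp [0.64170727 0.05440126 0.23637962] yaw 1.7597559433816097 F [0.26704094 1.65031171 3.90351765] w 0.2511513552461031 rad 0.08113455690195302 angle 0.2897730354604311
0.15 [-0.19 -1.2  -0.  ] spin -0.15
0.3 [-0.44 -2.37 -0.  ] spin -0.3
0.45 [-0.86 -3.49 -0.01] spin -0.45
0.6 [-1.45 -4.54 -0.01] spin -0.6
```

Moving freely at about 2 N. I continue along the arc.

>>> move_arm --pt "-0.1 -0.8 0 -0.1" --pt "-0.25 -1.6 0 -0.2" --pt "-0.45 -2.37 0 -0.3" --pt "-0.85 -3.5 0 -0.45" --pt "-0.85 -3.5 0 -0.45"

```text
t: 16.5
tcp_pos: [0.6083, 0.0394, 0.2363]
eef_rot: [3.141, -0.001, 2.209]
contact_force: [-2.4, 3.6, 5.5]
gripper_width: 0.244
gripper_force: 26.2
```

>>> move_arm --pt "-0.05 -0.8 0 -0.1" --pt "-0.2 -1.6 0 -0.2" --pt "-0.4 -2.37 0 -0.3" --pt "-0.55 -2.75 0 -0.35" --pt "-0.55 -2.75 0 -0.35"

```text
t: 17.12
tcp_pos: [0.5898, 0.0195, 0.2363]
eef_rot: [3.14, -0.002, 2.56]
contact_force: [-4.6, 5.2, 6.4]
gripper_width: 0.254
gripper_force: 26.5
```

```bash
python3 arc.py .05 .1 .15
```

```text
t 17.125 tcp [0.5897671  0.01947655 0.23626145] yaw 2.559544895712453 F [-4.6293223   5.20625222  6.43051118] w 0.2535107049799727 rad 0.07989514140968834 angle 1.0880436612733284
0.05 [ 0.01 -0.4  -0.  ] spin -0.05
0.1 [-0.02 -0.8  -0.  ] spin -0.1
0.15 [-0.06 -1.2  -0.  ] spin -0.15
```

>>> move_arm --pt "0.05 -0.2 0 -0.025" --pt "0.05 -0.4 0 -0.05" --pt "0.05 -0.6 0 -0.075" --pt "0.05 -0.75 0 -0.095" --pt "0.05 -0.75 0 -0.095"

```text
t: 17.75
tcp_pos: [0.5859, 0.0131, 0.2363]
eef_rot: [3.139, -0.0, 2.654]
contact_force: [-3.0, 3.9, 4.7]
gripper_width: 0.25
gripper_force: 26.4
```

>>> move_arm --pt "0 -0.1 0 -0.01" --pt "0 -0.2 0 -0.025" --pt "0 -0.2 0 -0.025"

```text
t: 18.12
tcp_pos: [0.5855, 0.0125, 0.2363]
eef_rot: [3.137, 0.0, 2.679]
contact_force: [-0.8, 6.8, 5.3]
gripper_width: 0.25
gripper_force: 26.6
```

```bash
python3 arc.py .05
```

```text
t 18.125 tcp [0.5854552  0.01245872 0.23625704] yaw 2.678716658633334 F [-0.78876644  6.81768175  5.2763942 ] w 0.2501373070408483 rad 0.07993281779409722 angle 1.191157247464678
0.05 [ 0.01 -0.4  -0.  ] spin -0.05
```

>>> move_arm --pt "0 -0.1 0 0" --pt "0 -0.2 0 0" --pt "0 -0.3 0 0" --pt "0 -0.3 0 0"

```text
t: 18.62
tcp_pos: [0.5853, 0.0121, 0.2363]
eef_rot: [3.131, 0.001, 2.681]
contact_force: [4.0, 13.6, 3.2]
gripper_width: 0.253
gripper_force: 27.6
```

```bash
python3 arc.py .05
```

```text
t 18.625 tcp [0.58530728 0.01212312 0.2362928 ] yaw 2.6807837114843047 F [ 3.98233589 13.61473448  3.16370336] w 0.25275611258530256 rad 0.07990445997760835 angle 1.1957326122548997
0.05 [ 0.01 -0.4  -0.  ] spin -0.05
```

The arm is firmly on its stop: force rises and it no longer moves. I release and lift away.

>>> move_arm --pt "0 0.15 0 0" --pt "0 0.15 0 0" --pt "0 0.15 0 0" --pt "0 0.15 0 0" --pt "0 0.15 0 0" --jaw 1

```text
t: 19.25
tcp_pos: [0.5841, 0.0087, 0.2353]
eef_rot: [-3.142, -0.0, 2.679]
contact_force: [-0.4, -0.4, 0.2]
gripper_width: 0.998
gripper_force: 0.0
```

>>> move_arm --pt "0 0 -1 0" --pt "0 0 -4 0" --pt "0 0 -8 0" --pt "0 0 -11 0" --pt "0 0 -11 0"

```text
t: 19.88
tcp_pos: [0.5849, 0.0089, 0.35]
eef_rot: [3.138, 0.008, 2.68]
contact_force: [-0.2, -0.8, 0.1]
gripper_width: 1.001
gripper_force: 0.0
```

Run:
```python
from pin import *
shot('wrist','w11');shot('wrist','w12');shot('scene','s12')
W,p=cloud('wrist','w12');C=p.reshape(-1,3).astype(int);F=W.reshape(-1,3)
k=(C[:,0]-C[:,2]>60)&(F[:,2]>.194)&(F[:,2]<.205)&(abs(F[:,0]-.585)<.03)&(abs(F[:,1]-.012)<.03);q=F[k];c=(q.min(0)+q.max(0))/2
v=c[:2]-[.6558,-.0255];print(k.sum(),c,np.hypot(*v),np.arctan2(v[1],v[0])-np.radians(83.4))
P,_=cloud('scene','s12'); b=(P.reshape(-1,3)-m)@B
k=b[(b[:,2]>.012)&(b[:,2]<.046)&(np.hypot(b[:,0],b[:,1]+.0405)<.02)]*1e3
if len(k)>10: print('pin',least_squares(lambda t:np.hypot(k[:,0]-t[0],k[:,1]-t[1])-11,[0,-40],loss='soft_l1').x,len(k))
print(r.get_obs()['contact_force'],r.get_obs()['gripper_width'])
```

```text
918 [0.5858526  0.01393287 0.19725554] 0.0802968884987519 1.1726492484079207
pin [ -1.32542153 -41.50124278] 209
[ 0.47329502  0.19001917 -1.04170263] 1.0028023798561887
```

View pics/s12.png

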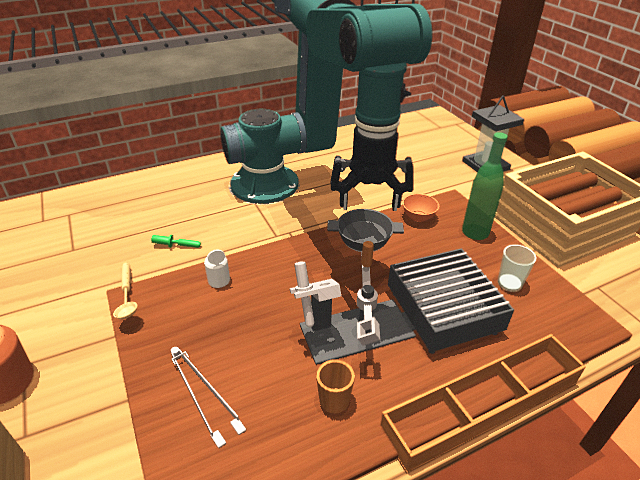

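The final view shows the pin parked at (302,275), the dish at (365,230) off the brasero, the bystanders unmoved and the gripper clear. The handle measures about 0.02 rad short of where it was held against the stop, so I give it one caged nudge without gripping, which can't drag it back on release.

>>> move_arm --pt "0 0.45 0 0" --pt "0 0.45 3 0" --pt "0 0.45 7 0" --pt "0 0.45 10 0" --pt "0 0.45 11 0" --jaw 0.5

```text
t: 20.65
tcp_pos: [0.5848, 0.0134, 0.2314]
eef_rot: [-3.139, -0.006, 2.68]
contact_force: [-0.8, -0.2, -0.1]
gripper_width: 0.5
gripper_force: 0.0
```

>>> move_arm --pt "0 -0.3 0 0" --pt "0 -0.6 0 0" --pt "0 -0.8 0 0" --pt "0 -0.9 0 0" --pt "0 -0.9 0 0"

```text
t: 21.28
tcp_pos: [0.5822, 0.0048, 0.2358]
eef_rot: [3.141, 0.001, 2.68]
contact_force: [0.6, -0.4, -1.3]
gripper_width: 0.502
gripper_force: 0.0
```

>>> move_arm --pt "0 -0.1 0 0" --pt "0 -0.2 0 0" --pt "0 -0.3 0 0" --pt "0 -0.3 0 0"

```text
t: 21.78
tcp_pos: [0.5812, 0.0032, 0.2352]
eef_rot: [3.139, 0.0, 2.68]
contact_force: [3.5, 5.2, -0.5]
gripper_width: 0.496
gripper_force: 2.6
```

>>> move_arm --pt "0 -0.1 0 0" --pt "0 -0.2 0 0" --pt "0 -0.3 0 0" --pt "0 -0.3 0 0"

```text
t: 22.28
tcp_pos: [0.581, 0.0028, 0.2352]
eef_rot: [3.133, 0.001, 2.682]
contact_force: [7.2, 11.1, -2.9]
gripper_width: 0.5
gripper_force: 6.5
```

Back on the stop: 13 N and no further motion. I back off to the centre of the cage, then lift straight up.

>>> move_arm --pt "0 0.4 0 0" --pt "0 0.9 0 0" --pt "0 1.3 0 0" --pt "0 1.4 0 0" --pt "0 1.4 0 0"

```text
t: 22.9
tcp_pos: [0.5856, 0.012, 0.2353]
eef_rot: [-3.141, -0.0, 2.68]
contact_force: [-0.3, -0.0, -0.3]
gripper_width: 0.499
gripper_force: 0.0
```

>>> move_arm --pt "0 0 -1 0" --pt "0 0 -4 0" --pt "0 0 -8 0" --pt "0 0 -11 0" --pt "0 0 -11 0"

```text
t: 23.52
tcp_pos: [0.5864, 0.0119, 0.35]
eef_rot: [3.138, 0.008, 2.68]
contact_force: [0.1, 0.1, -0.3]
gripper_width: 0.497
gripper_force: 0.0
```

Run:
```python
from pin import *
shot('wrist','w13');shot('wrist','w14');shot('scene','s14')
W,p=cloud('wrist','w14');C=p.reshape(-1,3).astype(int);F=W.reshape(-1,3)
k=(C[:,0]-C[:,2]>60)&(F[:,2]>.194)&(F[:,2]<.205)&(abs(F[:,0]-.585)<.03)&(abs(F[:,1]-.012)<.03);q=F[k];c=(q.min(0)+q.max(0))/2
v=c[:2]-[.6558,-.0255];print(k.sum(),c,np.arctan2(v[1],v[0])-np.radians(83.4)+.0147)
P,_=cloud('scene','s14'); b=(P.reshape(-1,3)-m)@B
k=b[(b[:,2]>.012)&(b[:,2]<.046)&(np.hypot(b[:,0],b[:,1]+.0405)<.02)]*1e3
print('pin',least_squares(lambda t:np.hypot(k[:,0]-t[0],k[:,1]-t[1])-11,[0,-40],loss='soft_l1').x,len(k))
a=cv2.imread('pics/s14.png').astype(int)-cv2.imread('pics/s12.png'); print('changed px',(abs(a).max(2)>60)[200:].sum())
o=r.get_obs(); print(o['tcp_pos'],o['contact_force'],r.finish_job())
```

```text
915 [0.58595354 0.01414764 0.19726773] 1.1844026477603844
pin [ -1.47247464 -41.20579933] 208
changed px 583
the job is handed in; nothing more can be done
[0.58536932 0.01203643 0.34416841] [-0.20973927  0.11347862  0.64516196] None
```

The job is handed in at about 24 s: the pin is out of the bore and parked fully in the notch with its collar on the plate, the dish arm was then swung to its stop (camera reads about 1.18 rad), and the gripper is clear of everything.

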